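Close the tablet mill to its half-way position and hold it

ROBOT

A 7-joint arm with a two-finger parallel gripper is mounted at the origin on the work surface. World frame = base frame: x ahead of the robot, y to its left, z up, the work surface at z = 0. Lengths are in m, angles in rad, forces in N, time in s.
With the tool pointing down it reaches from about 0.425 to 0.825 m from the base axis. Payload 3.6 kg.
Tool frame: the origin (TCP) lies on the centre line of the jaws, within the pads' length; the fingertips stand 25 mm ahead of it and the grasp point (between the pads) lies 6 mm ahead of it (r.nose_length is the distance from the TCP to the fingertips, in m); z points along the fingers, x is the direction in which the jaws open and shut, and the axes are right-handed (so a half turn about z gives the same grasp; the last joint's range is limited). The gripper opens to 93 mm and grips with 3 to 60 N. Pads are 15 mm wide; open, the fingers measure 128 mm over their backs; the gripper's body (75 mm by 188 mm) begins 65 mm behind the grasp point.
Start: joints at [1.147, 0.615, -0.013, 1.423, 0.008, 1.103, -0.04], TCP at [0.252, -0.599, 0.244] pointing down, gripper open.
Joint ranges: [-3.12, 3.12], [-0.3, 2.06], [-1.34, 1.32], [0.26, 2.42], [-1.36, 4.5], [0.01, 1.98], [-2.84, 2.84]. Speed limits (rad/s): [2.79, 2.79, 3.14, 3.14, 3.14, 3.14, 3.14].

INTERFACE

Orientations are given as [roll, pitch, yaw] about the fixed x, y, z axes, in that order (R = Rz(yaw) Ry(pitch) Rx(roll)).
In Python, from rig import r gives the robot as it stands.
- The arm moves only by the tool move_arm, never from a script. Its argument "targets" is a list of rows, each a list of 2 entries, a list of its own where there are three numbers: the shift along the tool's x, y, z in cm, then the turn, a rotation vector about the tool's x, y, z in rad. In form: [[[dx, dy, dz], [wx, wy, wz]], ...]. A call has 1 to 8 rows; each row shifts and turns the pose as measured when the row begins, along the tool's axes as they then stand; what a row does not reach is not made up. A row lasts 1/8 s, in which the tool goes at most 62.5 mm and 10.7 degrees, less where a joint would pass 70% of its speed; a pose out of reach is approached as far as the arm can. A call with a gripper value outside its range is refused whole. "jaw" is the closure in counts, from 0 (fully open) to 255 (shut), set as the call begins (left out, the last holds). The fingers move at their own pace and stop on an object; the grip force is fixed at half the most. Time passes only in rows, so rows that do not move let the fingers close. It gives the time, the measured TCP pose, the force and the opening at its end, in the units of the state.
- r.observe(): the state, without advancing time (a new reading comes with each control period).
- r.get_image(name): name is "scene" or "side" or "wrist"; returns (picture, depth): 420x560x3 uint8, red, green, blue; 420x560 float32, m along the optical axis (not along the pixel's ray), 0 where there is no reading.
- r.camera_model(name): a dict with "fovy" (degrees; the focal length in pixels is half the picture's height over the tangent of half this angle, whatever the lens; pixels are square), "cx", "cy" (the principal point, pixels), "world_to_cam" (4x4, takes a point from world to camera coordinates). Camera axes: x right, y down, z forward; pixel columns grow to the right and rows downward; lengths in m; the calibration is good to about 2 mm. A picture is of the moment at which its call begins: read the wrist's pose just before it. camera_model takes no time and is no camera call; for the wrist camera it gives the pose at the moment of the call.
- r.close_job(): hands the job in, once; it reports no verdict.
The state is a dict: "clock": time; "qpos": joint angles; "dq": joint speeds; "joint_efforts": joint torques, N m; "tool_pos": TCP position; "eef_rot": TCP orientation; "ft_force": force on the tool from outside, world axes, zero at the start; "wrist_torque": the same for the moment, N m; "width": finger opening in m.
Only numpy, scipy, OpenCV 4.12 (cv2) and the standard library are available. Lean on these libraries where they do the work, as an engineer would, in place of code of your own. Each camera call takes 0.05 s, during which the arm holds its last target.

TASK

Take the pestle out of the tablet mill's cup and return it, standing fully home, to its own socket in the rack (the one whose hole fits its foot). Then drop the bayonet lid into the mill and twist it clockwise, seen from above, half of the way to the lock, to the single raised rib (40 degrees), without ever reaching the lock click at the double rib. The ring inside is sprung and pushes back, so finish while still gripping the lid and holding it seated at the half-way rib, and leave everything else on the table where it is.

Things in the scene. Friction and masses are not known exactly. Their poses are not given: they have to be found in the camera images.
- mill: Tablet mill, fixed: a white round cup, 104 mm across (124 mm at the foot), 100 mm high, inner floor 50 mm up, with a grey motor block 30 mm high low on its +x side (out to 105 mm from the axis). Origin on the cup's axis at table height, z up; the mouth's two entry gaps lie on its +x and -x sides.
- mill_mouth (a point): Centre of the mill's mouth, level with its rim 100 mm up; axes as the mill. A steel collar 8 mm thick, 53 mm bore, with two gaps about 15 mm wide at +x and -x for the lid's lugs. Let down with its lugs in the gaps, the lid rests with its flange on this rim, its middle 10 mm above this point; it then turns clockwise only.
- half_rib (a point): Top of the single raised dark rib on the mill's white rim, 45 mm from the axis, 0.70 rad clockwise (from above) of the +x gap: the half-way mark. A double rib at 1.40 rad marks the lock click; both are repeated on the opposite side.
- lid_center (a point): Middle of the loose bayonet lid (0.13 to 0.25 kg, starts upright on the table), on its axis, half-way up its 72 mm. From below: plug of 48 mm diameter with tapered foot (0 to 26 mm up) with lugs on its +x and -x sides (9 mm wide, out to 32 mm from the axis, 8 to 16 mm up); flange of 76 mm diameter (26 to 32 mm up); bar grip above. Either way round fits. z up.
- lid_grip (a point): Where to grip the lid, 22 mm above its middle: a black upright bar, 64 mm long along the lid's x axis (right above the lugs), 14 mm thick along y, 32 to 72 mm above the lid's foot. Axes as the lid.
- run_ring (a joint): Sprung ring inside the mill that the lugs push round clockwise, in rad: 0 at rest, otherwise the lid's twist less about 0.10 (about 0.60 with the lid at the half-way rib, 1.30 at the lock). It pushes back with 0.03 to 0.10 N m; let go, the lid is turned back.
- pestle_center (a point): Middle of the pestle (loose, steel, 0.11 to 0.23 kg), on its axis, half-way up its 100 mm. A round foot of 30 mm diameter (0 to 30 mm up), a neck of 16 mm, a cylindrical head of 24 mm diameter (66 to 100 mm up). It starts upright on the floor of the mill's cup, up to 8 mm off its axis, head and part of the neck above the mouth. z up.
- medium_socket_hole0 (a point): Centre of the mouth of the pestle's own socket: a 33 mm hole, 25 mm deep, in a white block 64 mm square, its top 43 mm above the table. z up, y along the row. The rack holds three such blocks at 80 mm spacing, in any order, told apart by hole size (and the dot on the label facing the robot). With the pestle home its middle is 25 mm above this point.
- small_socket_hole0 (a point): Centre of the mouth of the small socket (25 mm hole), the same block otherwise; the small pestle stands in it.
- large_socket_hole0 (a point): Centre of the mouth of the large socket (45 mm hole), the same block otherwise, empty.
- small_pestle_center (a point): Middle of the small pestle, 84 mm high with a foot of 22 mm, standing in the small socket; leave it.
- bottle: Bystander: white plastic bottle, 48 mm across, 85 mm high; origin under its centre.
- jar: Bystander: amber jar, 60 mm across, 75 mm high; origin under its centre.
- cup: Bystander: small open plastic pill cup, 36 mm across, 32 mm high; origin under its centre.
- carton: Bystander: paper carton 45 x 70 x 50 mm high; origin under its centre.
- spoon_grip (a point): Bystander: handle of a steel measuring spoon about 160 mm long lying on the table.
Not all that is in view belongs to the job. What is shaped like the part that bears lid_center but pink or turquoise is not meant.

How it is judged:
By the outcome, as a careful person would: the job done as asked, in the order asked, and still so for the second after the job is handed in, while the arm keeps its last pose, push and grip.
It also fails if it takes over 64 s, if anything falls off the work surface, if the arm or the gripper's body presses on something with over 40 N, if the wrist force passes 120 N, or if a joint passes its speed limit or range.

## Working session

There is one attempt and no reset: what is moved stays moved. The work goes in short steps, Python scripts to look and compute and a tool call to move; the robot and the scene stay as the last step left them, time stands still between calls to the robot, and variables do not carry over. Pictures are saved under pics/ and viewed, and the job is handed in when it is done.

Besides the shell and the picture viewer there is one more tool, called as name(argument=value, ...) on one line, values as JSON. move_arm: Moves the arm, as the interface text tells. Its arguments: {"type":"object","properties":{"targets":{"type":"array","items":{"type":"array"}},"jaw":{"type":"number"}},"required":["targets"]}

```bash
mkdir -p pics; ls; cat > h.py <<'E'
from rig import r
import numpy as np, cv2
def snap(n,fn):
    c=r.camera_model(n); p,d=r.get_image(n)
    cv2.imwrite('pics/'+fn+'.png',cv2.cvtColor(p,cv2.COLOR_RGB2BGR))
    np.savez('pics/'+fn+'.npz',d=d,p=p,W=c['world_to_cam'],f=210/np.tan(np.radians(c['fovy'])/2),cx=c['cx'],cy=c['cy'])
def load(fn): return np.load('pics/'+fn+'.npz')
def pix(fn,u,v,z=None):
    c=load(fn); W=np.linalg.inv(c['W']); ray=np.array([(u-c['cx'])/c['f'],(v-c['cy'])/c['f'],1.])
    if z is None:
        d=c['d'][int(round(v)),int(round(u))]; return (W@np.r_[ray*d,1])[:3]
    w=W[:3,:3]@ray; o=W[:3,3]; return o+w*(z-o[2])/w[2]
def cloud(fn):
    c=load(fn); d=c['d']; v,u=np.mgrid[:d.shape[0],:d.shape[1]]
    P=np.stack([(u-c['cx'])/c['f']*d,(v-c['cy'])/c['f']*d,d,np.ones_like(d)],-1)
    Q=(P@np.linalg.inv(c['W']).T)[...,:3]; Q[d<=0]=np.nan; return Q
def crop(fn,x0,y0,x1,y1,k,out):
    p=cv2.imread('pics/'+fn+'.png')[y0:y1,x0:x1]; cv2.imwrite('pics/'+out+'.png',cv2.resize(p,None,fx=k,fy=k,interpolation=cv2.INTER_CUBIC))
E
python3 - <<'E'
from h import *
for n in ('scene','side','wrist'): snap(n,n+'0')
print(r.observe()); print(r.nose_length)
for n in ('scene','side','wrist'):
    W=np.linalg.inv(r.camera_model(n)['world_to_cam']); print(n,W.round(3).tolist())
E
```

```text
pics
{'clock': 0.15, 'qpos': array([ 1.14646504,  0.6157168 , -0.01257082,  1.42446716,  0.00809854,
        1.10339078, -0.04038278]), 'dq': array([-0.00171897, -0.00165573, -0.00234947, -0.00297302,  0.00128363,
       -0.00187471, -0.00144472]), 'joint_efforts': array([ 9.71448062e-04, -4.59348392e+01,  2.09420761e-01, -1.65943551e+01,
       -6.11038995e-02,  1.81342894e-02,  1.46331959e-04]), 'tool_pos': array([ 0.25161127, -0.59875401,  0.24275565]), 'eef_rot': array([ 3.14155190e+00,  1.93139816e-03, -1.17292235e+00]), 'ft_force': array([-0.25854887, -0.18273411, -0.40713375]), 'wrist_torque': array([-0.06606413,  0.02262948,  0.00410522]), 'width': 0.09265703640449835}
0.025
scene [[-0.648, 0.431, -0.628, 1.234], [0.762, 0.352, -0.544, 0.579], [-0.013, -0.831, -0.556, 0.715], [0.0, 0.0, 0.0, 1.0]]
side [[-0.735, -0.519, 0.436, -0.048], [-0.678, 0.556, -0.482, 0.634], [0.008, -0.649, -0.76, 1.169], [0.0, 0.0, 0.0, 1.0]]
wrist [[0.388, -0.881, -0.27, 0.327], [-0.922, -0.372, -0.112, -0.568], [-0.002, 0.293, -0.956, 0.383], [0.0, 0.0, 0.0, 1.0]]
```

View pics/scene0.png

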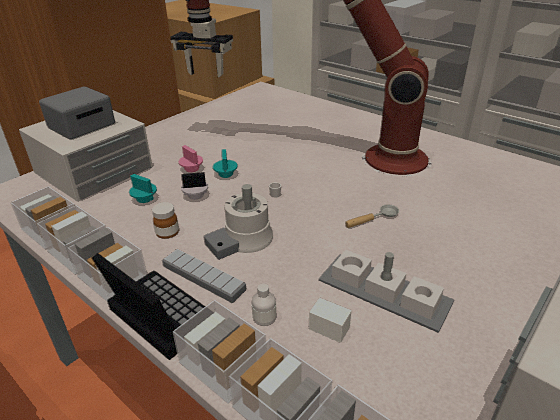

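View pics/side0.png

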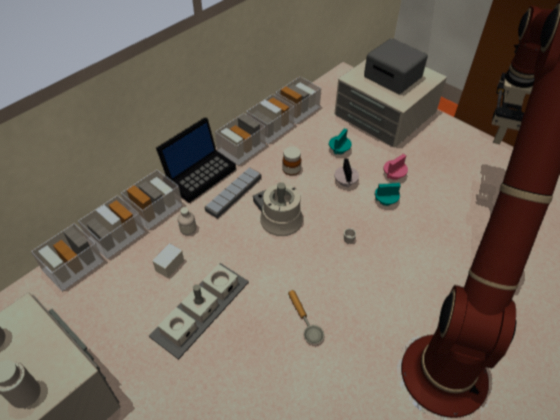

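View pics/wrist0.png

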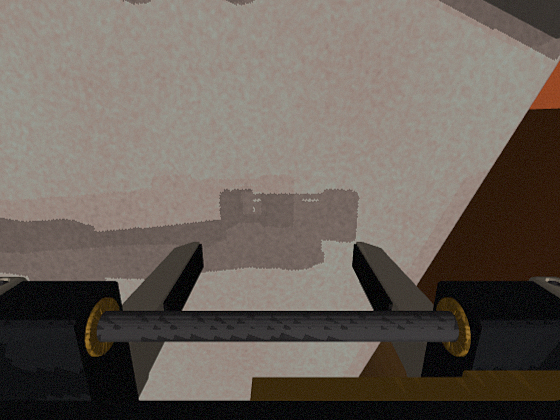

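```bash
python3 - <<'E'
from h import *
crop('scene0',120,130,300,260,4,'c1'); crop('scene0',310,235,470,335,5,'c2'); crop('side0',140,250,260,360,5,'c3');crop('side0',240,130,410,250,4,'c4')
E
```

```text
(no output)
```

View pics/c1.png

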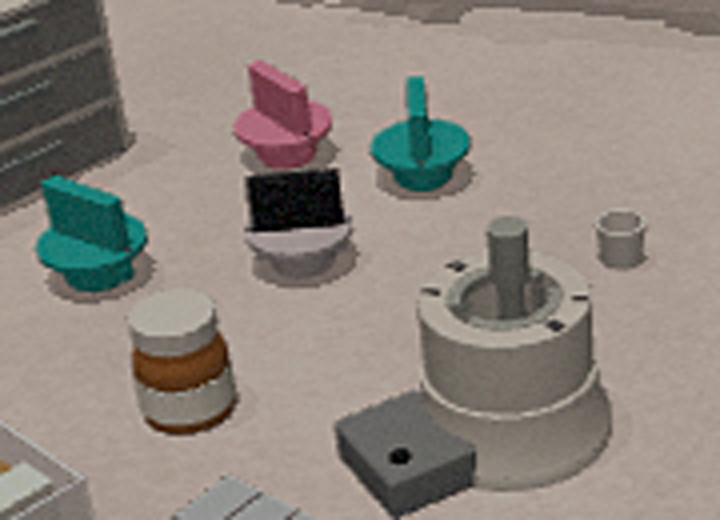

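View pics/c2.png

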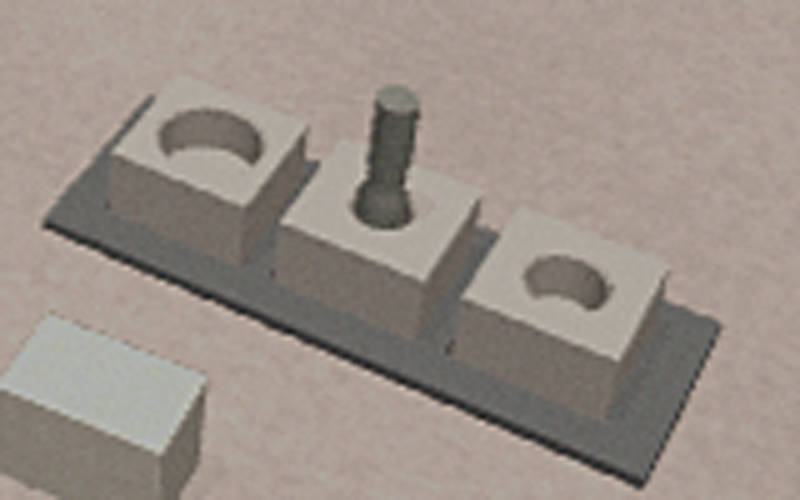

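View pics/c3.png

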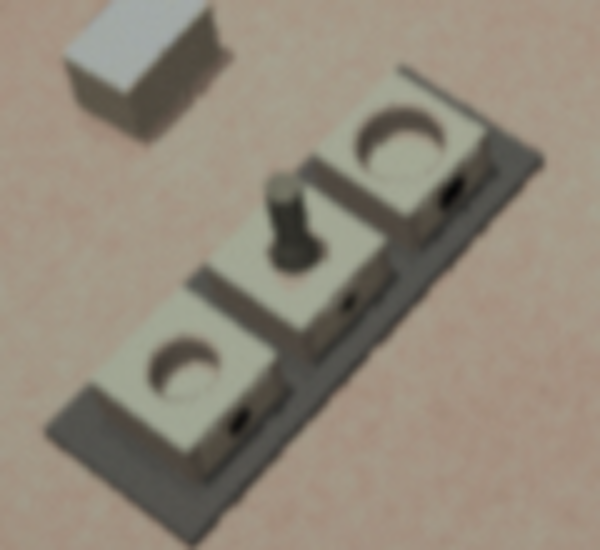

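View pics/c4.png

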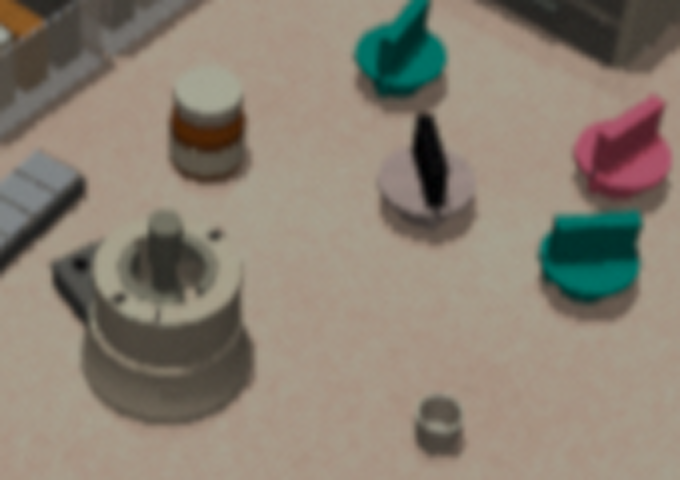

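```bash
cat >> h.py <<'E'
from scipy.optimize import least_squares
def circ(P,rad=None):
    f=lambda x: np.hypot(P[:,0]-x[0],P[:,1]-x[1])-(rad if rad else x[2])
    s=least_squares(f,list(P[:,:2].mean(0))+([] if rad else [.04]),loss='soft_l1',f_scale=.001); return s.x,np.std(s.fun)
E
python3 - <<'E'
from h import *
for fn,m,ru in (('scene0',(247,208),(424,293)),('side0',(281,200),(177,325))):
    Q=cloud(fn); 
    print(fn,'mill rough',pix(fn,*m,z=.1),'hole',pix(fn,*ru,z=.043))
    M=pix(fn,*m,z=.1)[:2]
    near=np.hypot(Q[...,0]-M[0],Q[...,1]-M[1])<.08
    rim=Q[near&(abs(Q[...,2]-.1)<.004)]
    print(len(rim), rim.min(0),rim.max(0))
    # outer circle: take wall points
    wall=Q[near&(Q[...,2]>.06)&(Q[...,2]<.095)]; wall=wall[np.hypot(*(wall[:,:2]-M).T)>.04]
    print('wall',circ(wall,.052),len(wall))
    pt=Q[near&(Q[...,2]>.125)]; print('pestle',pt[:,2].max(), circ(pt[pt[:,2]<.146],.012), np.median(pt[pt[:,2]>.147],0),len(pt))
    H=pix(fn,*ru,z=.043)[:2]
    n=(np.hypot(Q[...,0]-H[0],Q[...,1]-H[1])<.06)&(abs(Q[...,2]-.043)<.004)
    im=np.uint8(n)*255; T=Q[n]; 
    rect=cv2.minAreaRect((T[:,:2]*1e4).astype(np.float32)); print('block',rect, np.median(T[:,2]))
E
```

```text
scene0 mill rough [ 0.60963131 -0.07032019  0.1       ] hole [0.54390427 0.35608676 0.043     ]
598 [ 0.54698213 -0.13576635  0.09600756] [ 0.65110073 -0.03229787  0.10374119]
wall (array([ 0.60697244, -0.07051538]), np.float64(0.004889417091568362)) 270
pestle 0.1520122400945335 (array([ 0.59638456, -0.08249537]), np.float64(0.0012690948120535244)) [ 0.59741119 -0.08040172  0.1492806 ] 133
block ((5406.10546875, 3401.58349609375), (680.2468872070312, 876.061279296875), 7.91366720199585) 0.04227705281253913
side0 mill rough [ 0.58775028 -0.07483734  0.1       ] hole [0.53221312 0.35400687 0.043     ]
509 [ 0.5435173  -0.13826647  0.09602439] [ 0.64974965 -0.03195121  0.10398972]
wall (array([ 0.59547261, -0.08430137]), np.float64(0.006770755241032138)) 206
pestle 0.15566151470788858 (array([ 0.59591418, -0.08209486]), np.float64(0.0014976099265758317)) [ 0.59351884 -0.08017786  0.15017917] 98
block ((5386.462890625, 3394.0546875), (664.8831787109375, 886.9046630859375), 7.348942756652832) 0.043195158280689316
```

```bash
cat >> h.py <<'E'
from scipy.spatial.transform import Rotation as Ro
def plan(pos,yaw,n=None,step=.055,wst=.17):
    o=r.observe(); R0=Ro.from_euler('xyz',o['eef_rot']); R1=Ro.from_euler('xyz',[np.pi,0,yaw])
    p=np.array(o['tool_pos']); d=np.array(pos)-p; w=(R0.inv()*R1).as_rotvec()
    m=int(max(np.ceil(np.linalg.norm(d)/step),np.ceil(np.linalg.norm(w)/wst),1)); n=max(n or 1,m)
    print('at',p.round(4),o['eef_rot'].round(3),'d',d.round(4),'w',w.round(3),'n',n,'t',round(o['clock'],2),'F',o['ft_force'].round(1),'w',round(o['width'],4))
    rows=[]
    for i in range(n):
        R=R0*Ro.from_rotvec(w*i/n); s=R.inv().apply(d/n)*100
        rows.append([[round(float(x),2)+0. for x in s],[round(float(x),3)+0. for x in w/n]])
    for k in range(0,n,8): print(str(rows[k:k+8]).replace(' ',''))
E
python3 - <<'E'
from h import *
C=np.array([.597,-.084])
for fn in ('scene0','side0'):
    Q=cloud(fn)
    n=(np.hypot(Q[...,0]-C[0],Q[...,1]-C[1])<.13)&(abs(Q[...,2]-.03)<.004)&(np.hypot(Q[...,0]-C[0],Q[...,1]-C[1])>.066)
    v,u=np.where(n); T=Q[n]; print(len(T),T[:,:2].mean(0),np.arctan2(*(T[:,:2].mean(0)-C)[::-1]), cv2.minAreaRect((T[:,:2]*1e4).astype(np.float32)))
    # lid
print('lid', pix('scene0',194,187), pix('side0',347,177))
plan([.55,-.08,.28],0.,12)
E
```

```text
365 [ 0.6791742  -0.10466906] -0.2464156363380484 ((6762.8857421875, -1071.25390625), (779.8010864257812, 478.94061279296875), 72.7088394165039)
90 [ 0.68463433 -0.08587433] -0.02138482769323219 ((6888.99951171875, -864.5437622070312), (312.2121276855469, 695.0252075195312), 33.850975036621094)
lid [ 0.55933856 -0.33107799  0.03159882] [ 0.5349055  -0.31203056  0.05022779]
at [ 0.2516 -0.5988  0.2428] [ 3.142e+00  2.000e-03 -1.173e+00] d [0.2984 0.5188 0.0372] w [-1.000e-03  2.000e-03 -1.173e+00] n 12 t 0.15 F [-0.3 -0.2 -0.4] w 0.0927
[[[-3.02,-3.97,-0.3],[0.0,0.0,-0.098]],[[-2.62,-4.24,-0.31],[0.0,0.0,-0.098]],[[-2.19,-4.48,-0.31],[0.0,0.0,-0.098]],[[-1.75,-4.67,-0.31],[0.0,0.0,-0.098]],[[-1.28,-4.82,-0.31],[0.0,0.0,-0.098]],[[-0.81,-4.92,-0.31],[0.0,0.0,-0.098]],[[-0.32,-4.98,-0.31],[0.0,0.0,-0.098]],[[0.17,-4.98,-0.31],[0.0,0.0,-0.098]]]
[[[0.65,-4.94,-0.31],[0.0,0.0,-0.098]],[[1.13,-4.86,-0.31],[0.0,0.0,-0.098]],[[1.6,-4.72,-0.31],[0.0,0.0,-0.098]],[[2.05,-4.55,-0.31],[0.0,0.0,-0.098]]]
```

move_arm(targets=[[[-3.0,-4.0,-0.5],[0,0,-0.1]],[[-2.6,-4.2,-0.5],[0,0,-0.1]],[[-2.2,-4.5,-0.5],[0,0,-0.1]],[[-1.7,-4.7,-0.5],[0,0,-0.1]],[[-1.3,-4.8,-0.5],[0,0,-0.1]],[[-0.8,-4.9,-0.5],[0,0,-0.1]]])

```text
clock: 0.9
tool_pos: [0.3984, -0.3343, 0.2703]
eef_rot: [3.141, 0.006, -0.564]
ft_force: [1.5, -0.1, 0.5]
width: 0.093
```

```bash
python3 - <<'E'
from h import *
snap('wrist','w1'); plan([.53,-.08,.29],0.)
E
```

```text
at [ 0.4034 -0.326   0.2713] [-3.135  0.006 -0.549] d [0.1266 0.246  0.0187] w [-0.008  0.004 -0.549] n 6 t 0.95 F [ 1.9  5.  -0.6] w 0.0929
[[[-0.34,-4.6,-0.28],[-0.001,0.001,-0.091]],[[0.08,-4.61,-0.29],[-0.001,0.001,-0.091]],[[0.5,-4.59,-0.29],[-0.001,0.001,-0.091]],[[0.92,-4.52,-0.3],[-0.001,0.001,-0.091]],[[1.33,-4.42,-0.3],[-0.001,0.001,-0.091]],[[1.73,-4.28,-0.31],[-0.001,0.001,-0.091]]]
```

View pics/w1.png

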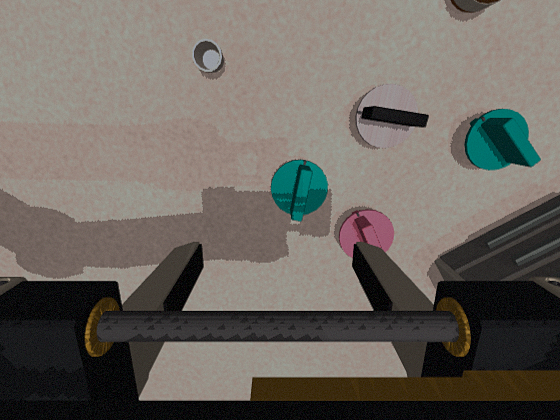

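```bash
python3 - <<'E'
from h import *
plan([.597,-.15,.27],0.,6)
E
```

```text
at [ 0.4034 -0.326   0.2713] [-3.135  0.006 -0.549] d [ 0.1936  0.176  -0.0013] w [-0.008  0.004 -0.549] n 6 t 0.95 F [ 1.9  5.  -0.6] w 0.0929
[[[1.22,-4.19,0.04],[-0.001,0.001,-0.091]],[[1.6,-4.06,0.04],[-0.001,0.001,-0.091]],[[1.96,-3.89,0.03],[-0.001,0.001,-0.091]],[[2.31,-3.7,0.03],[-0.001,0.001,-0.091]],[[2.64,-3.47,0.03],[-0.001,0.001,-0.091]],[[2.94,-3.22,0.02],[-0.001,0.001,-0.091]]]
```

move_arm(targets=[[[1.2,-4.2,0],[0,0,-0.09]],[[1.6,-4.1,0],[0,0,-0.09]],[[2.0,-3.9,0],[0,0,-0.09]],[[2.3,-3.7,0],[0,0,-0.09]],[[2.6,-3.5,0],[0,0,-0.09]],[[3.0,-3.2,0],[0,0,-0.09]],[[0,0,0],[0,0,0]]])

```text
clock: 1.82
tool_pos: [0.6017, -0.1426, 0.2703]
eef_rot: [-3.132, 0.005, 0.008]
ft_force: [-0.1, -0.6, 0.3]
width: 0.093
```

```bash
python3 - <<'E'
from h import *
snap('wrist','w2'); plan([.597,-.15,.27],0.)
E
```

```text
at [ 0.6004 -0.1453  0.2702] [-3.135  0.006  0.004] d [-0.0034 -0.0047 -0.0002] w [-0.007  0.006  0.004] n 1 t 1.88 F [-0.8 -0.1 -0.1] w 0.0932
[[[-0.34,0.47,0.02],[-0.007,0.006,0.004]]]
```

View pics/w2.png

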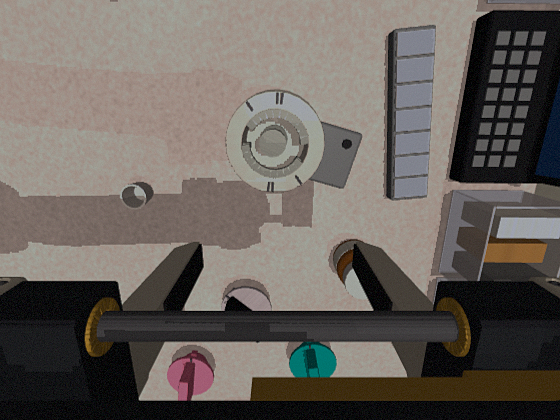

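```bash
python3 - <<'E'
from h import *
crop('w2',215,80,375,200,5,'c5')
Q=cloud('w2'); C=np.array([.597,-.084])
p=load('w2')['p']
n=(np.hypot(Q[...,0]-C[0],Q[...,1]-C[1])<.07)&(abs(Q[...,2]-.1)<.004)
m=(n*255).astype(np.uint8); m=cv2.morphologyEx(m,cv2.MORPH_OPEN,np.ones((2,2)))
ct,_=cv2.findContours(m,cv2.RETR_EXTERNAL,cv2.CHAIN_APPROX_NONE); c=max(ct,key=cv2.contourArea)
h=cv2.convexHull(c); E=np.array([pix('w2',*a[0],z=.1) for a in h]); print('rim',circ(E),np.median(Q[n][:,2]))
n=(np.hypot(Q[...,0]-C[0],Q[...,1]-C[1])<.04)&(Q[...,2]>.14)&(Q[...,2]<.16); T=Q[n]
print('pestle',len(T),np.median(T,0),(T.min(0)+T.max(0))/2)
E
```

```text
rim (array([ 0.59878698, -0.08806076,  0.05137607]), np.float64(9.348249816458346e-05)) 0.09922368198420914
pestle 589 [ 0.5961515  -0.08246358  0.14925605] [ 0.59612242 -0.08304523  0.14622104]
```

View pics/c5.png

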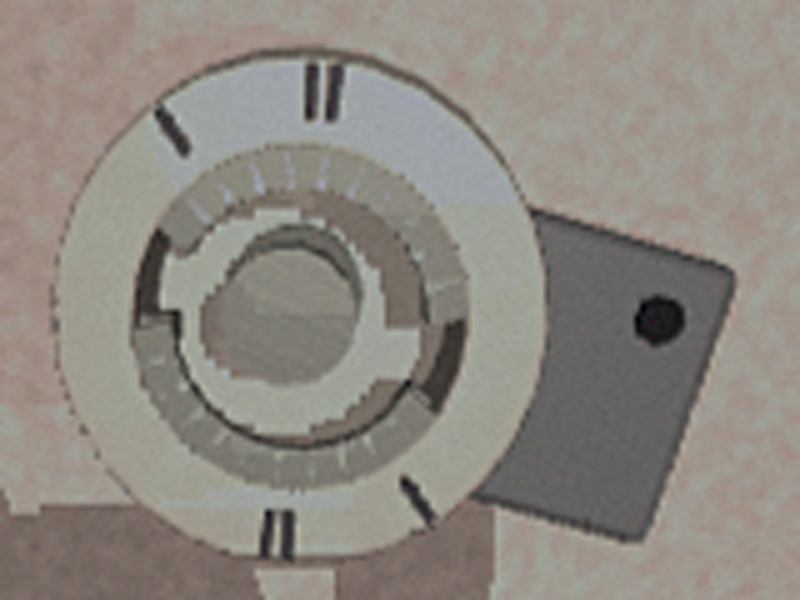

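```bash
python3 - <<'E'
from h import *
def c(u,v): return pix('w2',215+(u-2)/5,80+(v-2)/5,z=.1)
for a,b,o in (((447,365),(153,275),0),((417,500),(172,130),.7),((269,533),(311,92),1.4),((288,533),(335,93),1.4)):
    A,B=c(*a),c(*b); print(((A+B)/2).round(4),np.linalg.norm(A-B).round(4),np.arctan2(*(A-B)[1::-1]),np.arctan2(*(A-B)[1::-1])+o)
# lid in w1, bar top z=.072
for fn in('w1',):
  Q=cloud(fn); p=load(fn)['p'].astype(int)
  m=(p.max(-1)<45)&(Q[...,2]>.06)&(Q[...,2]<.085)&(Q[...,1]>-.5)
  m[:, :340]=0; m[200:]=0
  T=Q[m]; print(len(T),T.mean(0),np.median(T[:,2]))
  rect=cv2.minAreaRect((T[:,:2]*1e4).astype(np.float32)); print(rect)
  n=(abs(Q[...,2]-.032)<.004); n[:, :340]=0; n[200:]=0; n[:,440:]=0
  c2=cv2.convexHull(np.argwhere(n)[:,::-1].astype(np.int32)); E=np.array([pix(fn,*a[0],z=.032) for a in c2]); print(circ(E),n.sum())
plan([.596,-.083,.18],0.)
E
```

```text
[ 0.598  -0.0867  0.1   ] 0.0635 -0.28288330535931794 -0.28288330535931794
[ 0.5975 -0.087   0.1   ] 0.0904 -0.9701587268633894 -0.2701587268633895
[ 0.5955 -0.087   0.1   ] 0.0899 -1.6637498841082405 -0.26374988410824063
[ 0.5999 -0.0871  0.1   ] 0.0897 -1.6713317797287284 -0.27133177972872846
1029 [ 0.5758448  -0.35795333  0.06943478] 0.07071854880393524
((6067.67529296875, -3785.3193359375), (422.02056884765625, 1973.1595458984375), 42.24258041381836)
(array([ 0.55399272, -0.33648457,  0.03765402]), np.float64(0.0002185802341086419)) 2346
at [ 0.6004 -0.1453  0.2702] [-3.135  0.006  0.004] d [-0.0044  0.0623 -0.0902] w [-0.007  0.006  0.004] n 2 t 1.88 F [-0.8 -0.1 -0.1] w 0.0932
[[[-0.18,-3.09,4.53],[-0.003,0.003,0.002]],[[-0.2,-3.1,4.52],[-0.003,0.003,0.002]]]
```

move_arm(targets=[[[-0.2,-3.1,4.0],[0,0,0]],[[-0.2,-3.1,4.0],[0,0,0]],[[0,0,2.5],[0,0,0]],[[0,0,0],[0,0,0]]])

```text
clock: 2.38
tool_pos: [0.593, -0.0902, 0.1631]
eef_rot: [3.141, 0.007, -0.01]
ft_force: [0.2, 0.1, 0.5]
width: 0.0927
```

```bash
python3 - <<'E'
from h import *
plan([.596,-.0828,.135],0.,2)
E
```

```text
at [ 0.593  -0.0902  0.1631] [ 3.141  0.007 -0.01 ] d [ 0.003   0.0074 -0.0281] w [ 0.     0.007 -0.01 ] n 2 t 2.38 F [0.2 0.1 0.5] w 0.0927
[[[0.16,-0.37,1.4],[0.0,0.004,-0.005]],[[0.16,-0.37,1.4],[0.0,0.004,-0.005]]]
```

move_arm(targets=[[[0.2,-0.4,1.4],[0,0.004,-0.005]],[[0.2,-0.4,1.4],[0,0.004,-0.005]],[[0,0,0],[0,0,0]]])

```text
clock: 2.75
tool_pos: [0.5981, -0.0846, 0.1356]
eef_rot: [3.14, -0.005, -0.004]
ft_force: [-0.1, 0.2, -0.4]
width: 0.093
```

```bash
python3 - <<'E'
from h import *
plan([.596,-.0828,.135],0.)
E
```

```text
at [ 0.5981 -0.0846  0.1356] [ 3.14  -0.005 -0.004] d [-0.0021  0.0018 -0.0006] w [ 0.002 -0.005 -0.004] n 1 t 2.75 F [-0.1  0.2 -0.4] w 0.093
[[[-0.21,-0.18,0.06],[0.002,-0.005,-0.004]]]
```

move_arm(targets=[[[-0.2,-0.2,0],[0,-0.005,0]],[[0,0,0],[0,0,0]]])

```text
clock: 3.0
tool_pos: [0.5967, -0.0826, 0.1365]
eef_rot: [3.139, -0.001, -0.004]
ft_force: [-0.4, 0.4, -0.5]
width: 0.0933
```

move_arm(targets=[[[0,0,0],[0,0,0]],[[0,0,0],[0,0,0]],[[0,0,0],[0,0,0]],[[0,0,0],[0,0,0]],[[0,0,0],[0,0,0]],[[0,0,0],[0,0,0]]], jaw=255)

```text
clock: 3.75
tool_pos: [0.5971, -0.0828, 0.1373]
eef_rot: [3.139, -0.003, -0.004]
ft_force: [0.7, 0.2, 0.7]
width: 0.0375
```

```bash
python3 - <<'E'
from h import *
snap('wrist','w3'); snap('scene','s3');plan([.596,-.083,.245],0.)
crop('s3',190,130,310,270,4,'c6')
E
```

```text
at [ 0.5971 -0.0829  0.1373] [ 3.139e+00 -3.000e-03 -4.000e-03] d [-1.100e-03 -1.000e-04  1.077e-01] w [ 0.002 -0.003 -0.004] n 2 t 3.85 F [ 0.3 -0.2  0.3] w 0.0298
[[[-0.04,0.02,-5.38],[0.001,-0.002,-0.002]],[[-0.05,0.01,-5.38],[0.001,-0.002,-0.002]]]
```

View pics/c6.png

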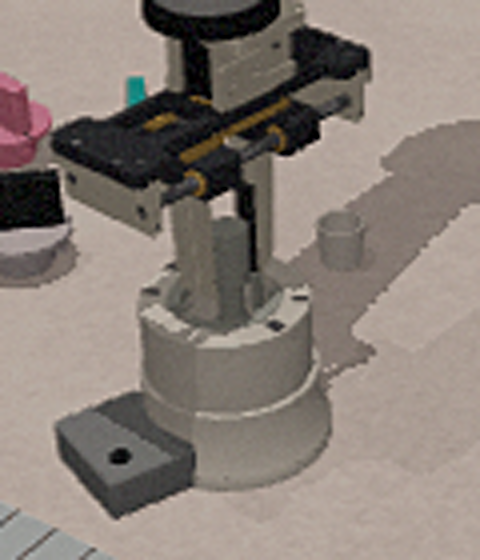

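Fingers still closing (30 mm), straddling the pestle head. Let them finish.

move_arm(targets=[[[0,0,0],[0,0,0]],[[0,0,0],[0,0,0]],[[0,0,0],[0,0,0]]])

```text
clock: 4.22
tool_pos: [0.5971, -0.0828, 0.1372]
eef_rot: [3.139, -0.003, -0.004]
ft_force: [0.2, -0.5, -0.2]
width: 0.0235
```

move_arm(targets=[[[0,0,-2.0],[0,0,0]],[[0,0,-3.5],[0,0,0]],[[0,0,-5.0],[0,0,0]],[[0,0,0],[0,0,0]]])

```text
clock: 4.72
tool_pos: [0.5952, -0.0827, 0.2424]
eef_rot: [3.14, 0.003, -0.004]
ft_force: [0.3, 0.2, -2.8]
width: 0.0238
```

```bash
python3 - <<'E'
from h import *
snap('scene','s4')
crop('s4',190,100,310,270,3,'c7')
# medium hole via ellipse on cropped coords
for fn in ('scene0','side0'):
    Q=cloud(fn); c=load(fn); H=np.array([.537,.35])
    n=(np.hypot(Q[...,0]-H[0],Q[...,1]-H[1])<.05)&(Q[...,2]>.02)&(Q[...,2]<.05)
    T=Q[n&(Q[...,2]<.036)]
    print(fn)
for fn,(cx,cy) in (('scene0',(310+567/5,235+283/5)),('side0',(140+184/5,250+369/5))): print(pix(fn,cx,cy,z=.043))
plan([.535,.26,.25],.13)
E
```

```text
scene0
side0
[0.54103973 0.35338268 0.043     ]
[0.53502975 0.35226405 0.043     ]
at [ 0.5932 -0.0829  0.2396] [ 3.14   0.01  -0.004] d [-0.0582  0.3429  0.0104] w [ 0.001  0.01  -0.134] n 7 t 4.78 F [-0.1  0.7 -2. ] w 0.0235
[[[-0.85,-4.9,-0.15],[0.0,0.001,-0.019]],[[-0.76,-4.91,-0.15],[0.0,0.001,-0.019]],[[-0.66,-4.92,-0.15],[0.0,0.001,-0.019]],[[-0.57,-4.94,-0.15],[0.0,0.001,-0.019]],[[-0.47,-4.95,-0.15],[0.0,0.001,-0.019]],[[-0.38,-4.95,-0.15],[0.0,0.001,-0.019]],[[-0.28,-4.96,-0.15],[0.0,0.001,-0.019]]]
```

View pics/c7.png

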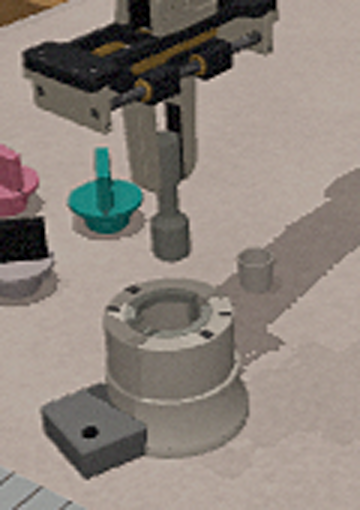

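Pestle is out, held upright at (170,240) in the crop. Moving to view the rack.

move_arm(targets=[[[-0.9,-4.9,-0.2],[0,0,-0.02]],[[-0.8,-4.9,-0.2],[0,0,-0.02]],[[-0.7,-4.9,-0.2],[0,0,-0.02]],[[-0.6,-4.9,-0.2],[0,0,-0.02]],[[-0.5,-4.9,-0.2],[0,0,-0.02]],[[-0.4,-4.9,-0.2],[0,0,-0.02]],[[-0.3,-4.9,-0.2],[0,0,-0.02]],[[0,0,0],[0,0,0]]])

```text
clock: 5.78
tool_pos: [0.5216, 0.2615, 0.2343]
eef_rot: [3.135, 0.045, 0.136]
ft_force: [0.3, -0.3, -2.2]
width: 0.0235
```

```bash
python3 - <<'E'
from h import *
snap('wrist','w5'); plan([.535,.26,.25],.13)
E
```

```text
at [0.5228 0.2578 0.2336] [3.131 0.046 0.132] d [0.0122 0.0022 0.0164] w [0.011 0.046 0.002] n 1 t 5.83 F [ 0.1 -1.2 -2.8] w 0.0236
[[[1.17,-0.04,-1.69],[0.011,0.046,0.002]]]
```

View pics/w5.png

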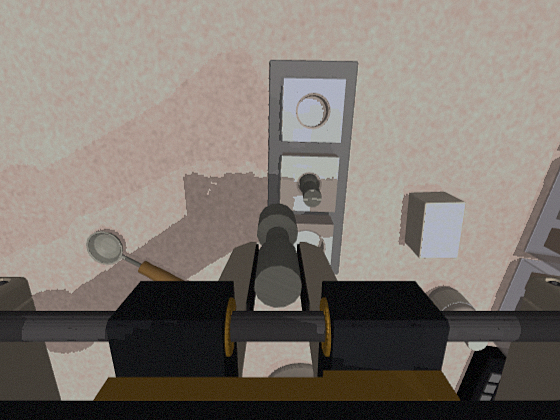

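```bash
python3 - <<'E'
from h import *
crop('w5',260,50,370,160,5,'c8')
Q=cloud('w5')
n=abs(Q[...,2]-.043)<.004; n[150:]=0; n[:,:275]=0; n[:,355:]=0; n[:70]=0
ct,_=cv2.findContours((n*255).astype(np.uint8),cv2.RETR_CCOMP,cv2.CHAIN_APPROX_NONE)
for c in ct:
    if cv2.contourArea(c)>80:
        E=np.array([pix('w5',*a[0],z=.043) for a in c]); print(len(c),cv2.contourArea(c),circ(E),cv2.minAreaRect((E[:,:2]*1e4).astype(np.float32)))
E
```

```text
243 3714.5 (array([0.53879669, 0.35018294, 0.03524233]), np.float64(0.003991915721625098)) ((5382.86279296875, 3501.070068359375), (647.1727905273438, 638.6175537109375), 6.596596717834473)
92 816.0 (array([0.53851727, 0.35015608, 0.01666226]), np.float64(0.0002743029943320937)) ((5384.7734375, 3504.161376953125), (329.18817138671875, 334.481689453125), 8.996166229248047)
```

View pics/c8.png

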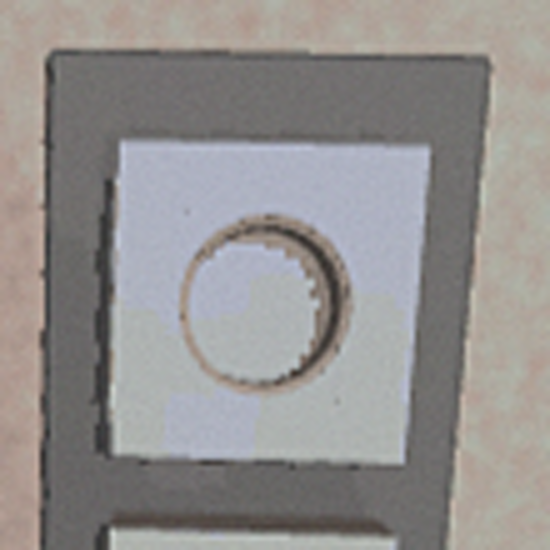

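```bash
python3 - <<'E'
from h import *
plan([.5385,.350,.225],.13,3)
E
```

```text
at [0.5228 0.2578 0.2336] [3.131 0.046 0.132] d [ 0.0157  0.0922 -0.0086] w [0.011 0.046 0.002] n 3 t 5.83 F [ 0.1 -1.2 -2.8] w 0.0236
[[[0.94,-2.98,0.21],[0.004,0.015,0.001]],[[0.93,-2.98,0.24],[0.004,0.015,0.001]],[[0.93,-2.98,0.26],[0.004,0.015,0.001]]]
```

move_arm(targets=[[[1.0,-3.0,0.2],[0.004,0.02,0]],[[1.0,-3.0,0.2],[0.004,0.02,0]],[[0.9,-3.0,0.2],[0.004,0.01,0]],[[0,0,0],[0,0,0]]])

```text
clock: 6.32
tool_pos: [0.5416, 0.3419, 0.2179]
eef_rot: [3.129, 0.005, 0.121]
ft_force: [-0.2, 0.2, -2.4]
width: 0.0235
```

```bash
python3 - <<'E'
from h import *
plan([.5385,.350,.15],.13,3)
E
```

```text
at [0.5416 0.3419 0.2179] [3.129 0.005 0.121] d [-0.0031  0.0081 -0.0679] w [ 0.012  0.005 -0.009] n 3 t 6.33 F [-0.2  0.2 -2.4] w 0.0235
[[[-0.06,-0.31,2.26],[0.004,0.002,-0.003]],[[-0.06,-0.3,2.26],[0.004,0.002,-0.003]],[[-0.07,-0.29,2.26],[0.004,0.002,-0.003]]]
```

move_arm(targets=[[[-0.1,-0.3,2.2],[0.006,0.002,0]],[[-0.1,-0.3,2.2],[0.004,0.002,0]],[[-0.1,-0.3,2.2],[0.002,0,0]],[[0,0,0],[0,0,0]]])

```text
clock: 6.82
tool_pos: [0.5401, 0.3367, 0.1455]
eef_rot: [3.127, 0.007, 0.109]
ft_force: [-0.3, -0.7, -1.7]
width: 0.0236
```

```bash
python3 - <<'E'
from h import *
snap('wrist','w6');snap('scene','s6');snap('side','d6')
plan([.5385,.350,.14],.13)
a=cv2.imread('pics/s6.png')[215:325,350:490]; b=cv2.imread('pics/d6.png')[250:370,110:250]; 
a=cv2.resize(a,(400,400));b=cv2.resize(b,(400,400)); cv2.imwrite('pics/c9.png',np.hstack([a,b]))
E
```

```text
at [0.5418 0.3393 0.1489] [3.132 0.    0.109] d [-0.0033  0.0107 -0.0089] w [ 0.01   0.    -0.021] n 1 t 6.97 F [ 0.2  0.7 -1.7] w 0.0238
[[[-0.21,-1.11,0.88],[0.01,0.0,-0.021]]]
```

View pics/c9.png

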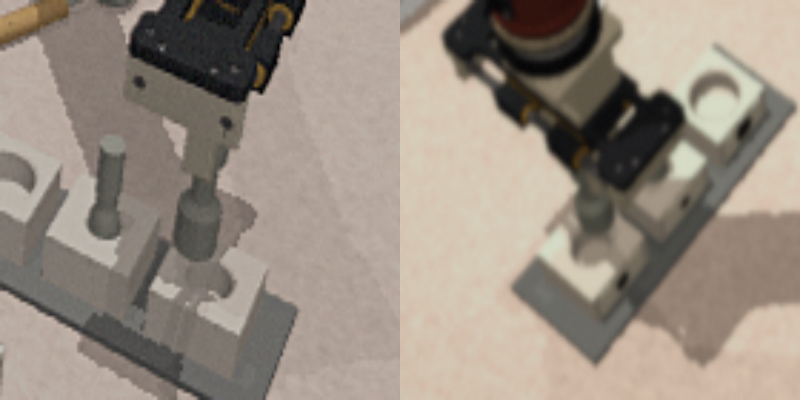

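View pics/w6.png

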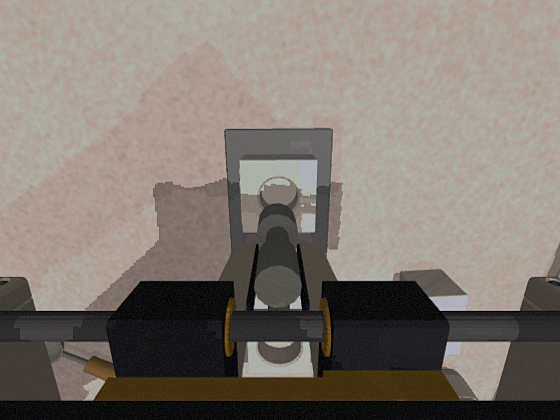

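```bash
python3 - <<'E'
from h import *
crop('w6',215,120,345,310,4,'c10')
Q=cloud('w6')
n=abs(Q[...,2]-.043)<.004; v,u=np.where(n); print(u.min(),u.max(),v.min(),v.max())
for u,v in((240,160),(316,160),(262,192),(297,192),(278,176)): print(u,v,pix('w6',u,v,z=.043).round(4))
E
```

```text
240 477 159 400
240 160 [0.5041 0.3786 0.043 ]
316 160 [0.5659 0.3855 0.043 ]
262 192 [0.5245 0.3536 0.043 ]
297 192 [0.5539 0.3569 0.043 ]
278 176 [0.5365 0.3688 0.043 ]
```

View pics/c10.png

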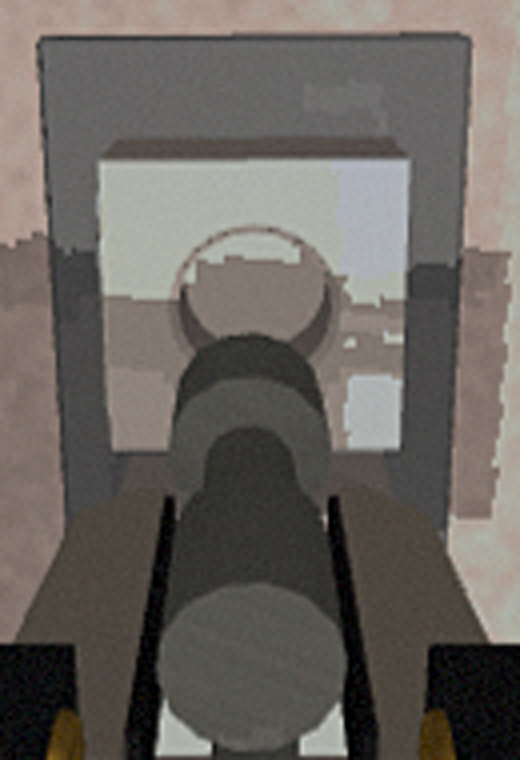

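```bash
python3 - <<'E'
from h import *
for z in (.058,.062): print(pix('w6',277.5,203.75,z=z).round(4))
print(pix('w6',215+171/4,120+440/4,z=.092),pix('w6',215+330/4,120+440/4,z=.092))
Q=cloud('w6'); print(Q[208,278].round(4),Q[214,278].round(4),Q[285,278].round(4))
plan([.5385,.351,.14],.13)
E
```

```text
[0.5383 0.3494 0.058 ]
[0.5382 0.3506 0.062 ]
[0.52560547 0.33908186 0.092     ] [0.55340312 0.34220595 0.092     ]
[0.5386 0.3507 0.0729] [0.5386 0.3508 0.087 ] [0.5403 0.3385 0.1579]
at [0.5418 0.3393 0.1489] [3.132 0.    0.109] d [-0.0033  0.0117 -0.0089] w [ 0.01   0.    -0.021] n 1 t 6.97 F [ 0.2  0.7 -1.7] w 0.0238
[[[-0.2,-1.21,0.88],[0.01,0.0,-0.021]]]
```

move_arm(targets=[[[-0.3,-1.3,0.3],[0.008,0,-0.02]],[[0,0,0],[0,0,0]],[[0,0,0],[0,0,0]]])

```text
clock: 7.35
tool_pos: [0.5381, 0.3535, 0.1481]
eef_rot: [-3.14, -0.004, 0.13]
ft_force: [-0.1, 0.0, -1.8]
width: 0.0236
```

```bash
python3 - <<'E'
from h import *
plan([.539,.352,.135],.12)
E
```

```text
at [0.5381 0.3535 0.1481] [-3.14  -0.004  0.13 ] d [ 0.0009 -0.0015 -0.0131] w [-0.001 -0.004  0.01 ] n 1 t 7.35 F [-0.1  0.  -1.8] w 0.0236
[[[0.07,0.17,1.31],[-0.001,-0.004,0.01]]]
```

move_arm(targets=[[[0.1,0.15,1.2],[0,-0.004,0]],[[0,0,0],[0,0,0]]])

```text
clock: 7.6
tool_pos: [0.5394, 0.3518, 0.1353]
eef_rot: [-3.141, 0.001, 0.13]
ft_force: [-0.1, -0.8, -2.0]
width: 0.0237
```

```bash
python3 - <<'E'
from h import *
snap('scene','s7');snap('side','d7')
plan([.539,.352,.135],.12)
a=cv2.imread('pics/s7.png')[215:325,350:490]; b=cv2.imread('pics/d7.png')[250:370,110:250]; 
a=cv2.resize(a,(400,400));b=cv2.resize(b,(400,400)); cv2.imwrite('pics/c11.png',np.hstack([a,b]))
E
```

```text
at [0.5397 0.3529 0.1365] [-3.139e+00 -1.000e-03  1.310e-01] d [-0.0007 -0.0009 -0.0015] w [-0.002 -0.001  0.011] n 1 t 7.7 F [ 1.8  0.1 -1.3] w 0.0235
[[[-0.08,0.09,0.15],[-0.002,-0.001,0.011]]]
```

View pics/c11.png

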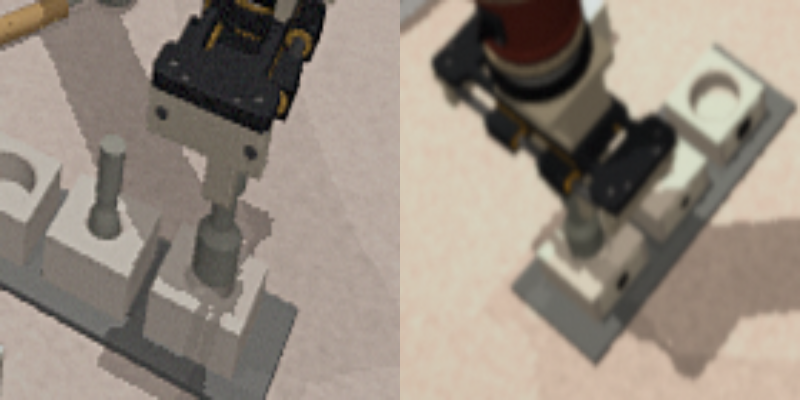

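Foot looks centred over the hole. Descend gently.

move_arm(targets=[[[-0.07,0.1,0.7],[0,0,0]],[[0,0,0.5],[0,0,0]],[[0,0,0],[0,0,0]]])

```text
clock: 8.07
tool_pos: [0.5391, 0.3514, 0.1237]
eef_rot: [-3.14, -0.001, 0.131]
ft_force: [0.4, 0.1, -1.8]
width: 0.0236
```

```bash
python3 - <<'E'
from h import *
plan([.539,.352,.105],.12)
E
```

```text
at [0.5391 0.3514 0.1237] [-3.14e+00 -1.00e-03  1.31e-01] d [-0.0001  0.0006 -0.0187] w [-0.002 -0.001  0.011] n 1 t 8.07 F [ 0.4  0.1 -1.8] w 0.0236
[[[-0.01,-0.06,1.87],[-0.002,-0.001,0.011]]]
```

move_arm(targets=[[[0,0,0.7],[0,0,0]],[[0,0,0.6],[0,0,0]],[[0,0,0.4],[0,0,0]],[[0,0,0.2],[0,0,0]]])

```text
clock: 8.57
tool_pos: [0.5392, 0.3518, 0.1051]
eef_rot: [-3.14, -0.002, 0.131]
ft_force: [-4.6, -3.2, 13.9]
width: 0.0234
```

```bash
python3 - <<'E'
from h import *
plan([.539,.352,.105],.12)
E
```

```text
at [0.5392 0.3518 0.1051] [-3.14e+00 -2.00e-03  1.31e-01] d [-0.0002  0.0002 -0.0001] w [-0.002 -0.002  0.011] n 1 t 8.57 F [-4.6 -3.2 13.9] w 0.0234
[[[-0.01,-0.02,0.01],[-0.002,-0.002,0.011]]]
```

move_arm(targets=[[[0,0,0],[0,0,0]],[[0,0,0],[0,0,0]],[[0,0,0],[0,0,0]],[[0,0,0],[0,0,0]]], jaw=110)

```text
clock: 9.07
tool_pos: [0.5401, 0.3532, 0.1062]
eef_rot: [-3.137, -0.005, 0.131]
ft_force: [0.4, -0.7, 0.2]
width: 0.0527
```

move_arm(targets=[[[0,0,-2],[0,0,0]],[[0,0,-4],[0,0,0]],[[0,0,-5],[0,0,0]],[[0,2,-3],[0,0,0]],[[0,4,-2],[0,0,0]],[[0,4,0],[0,0,0]],[[0,0,0],[0,0,0]]])

```text
clock: 9.95
tool_pos: [0.553, 0.2511, 0.2698]
eef_rot: [-3.138, -0.004, 0.133]
ft_force: [-0.2, 0.2, 0.1]
width: 0.053
```

```bash
python3 - <<'E'
from h import *
snap('scene','s8');snap('side','d8');snap('wrist','w8')
a=cv2.imread('pics/s8.png')[215:325,350:490]; b=cv2.imread('pics/d8.png')[250:370,110:250]; 
a=cv2.resize(a,(400,400));b=cv2.resize(b,(400,400)); cv2.imwrite('pics/c12.png',np.hstack([a,b]))
for f in('s8','w8'):
    Q=cloud(f); n=(np.hypot(Q[...,0]-.539,Q[...,1]-.351)<.03)&(Q[...,2]>.1); T=Q[n]
    if len(T): print(f,len(T),T[:,2].max(),np.median(T,0))
plan([.55,-.40,.27],0.)
E
```

```text
s8 166 0.11963544522364067 [0.54508787 0.35392737 0.11535702]
w8 530 0.11978598409724656 [0.53873445 0.35183974 0.1171097 ]
at [0.5508 0.257  0.2697] [-3.133e+00 -3.000e-03  1.410e-01] d [-8.00e-04 -6.57e-01  3.00e-04] w [-0.008 -0.003  0.141] n 12 t 10.1 F [ 0.1  0.3 -0.4] w 0.0528
[[[-0.78,5.42,-0.05],[-0.001,0.0,0.012]],[[-0.71,5.43,-0.05],[-0.001,0.0,0.012]],[[-0.65,5.44,-0.04],[-0.001,0.0,0.012]],[[-0.58,5.44,-0.04],[-0.001,0.0,0.012]],[[-0.52,5.45,-0.03],[-0.001,0.0,0.012]],[[-0.46,5.46,-0.03],[-0.001,0.0,0.012]],[[-0.39,5.46,-0.03],[-0.001,0.0,0.012]],[[-0.33,5.47,-0.02],[-0.001,0.0,0.012]]]
[[[-0.26,5.47,-0.02],[-0.001,0.0,0.012]],[[-0.2,5.47,-0.01],[-0.001,0.0,0.012]],[[-0.14,5.47,-0.01],[-0.001,0.0,0.012]],[[-0.07,5.47,-0.01],[-0.001,0.0,0.012]]]
```

View pics/c12.png

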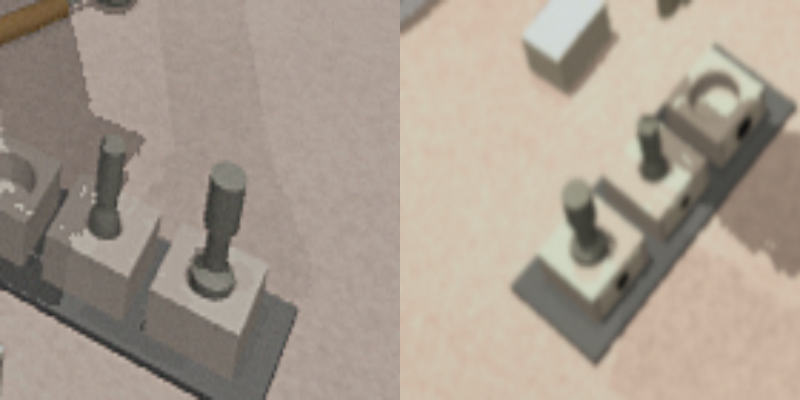

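View pics/w8.png

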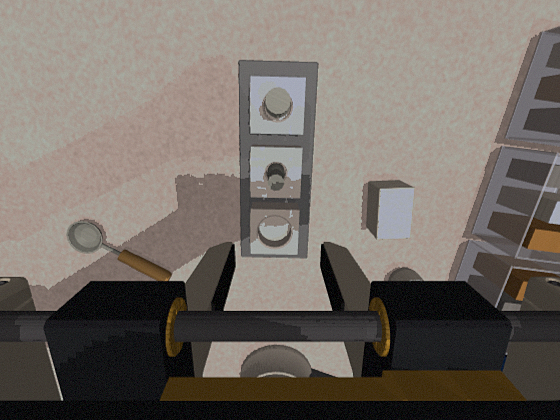

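```bash
python3 - <<'E'
from h import *
A=pix('w1',364,110,z=.072);B=pix('w1',427,118,z=.072); print(A,B,np.arctan2(*(B-A)[1::-1]))
c=cloud('w1'); crop('w1',345,75,445,160,6,'c13')
E
```

```text
[ 0.52468371 -0.30982426  0.072     ] [ 0.57913755 -0.35403076  0.072     ] -0.6819043159781142
```

View pics/c13.png

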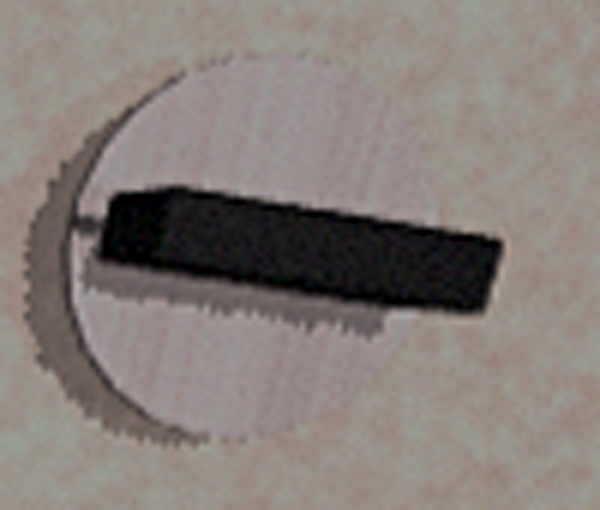

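```bash
python3 - <<'E'
from h import *
plan([.604,-.377,.25],.89,13)
E
```

```text
at [0.5508 0.257  0.2697] [-3.133e+00 -3.000e-03  1.410e-01] d [ 0.0532 -0.634  -0.0197] w [-0.007 -0.006 -0.749] n 13 t 10.1 F [ 0.1  0.3 -0.4] w 0.0528
[[[-0.28,4.89,0.11],[-0.001,0.0,-0.058]],[[-0.56,4.86,0.11],[-0.001,0.0,-0.058]],[[-0.84,4.82,0.12],[-0.001,0.0,-0.058]],[[-1.12,4.77,0.12],[-0.001,0.0,-0.058]],[[-1.39,4.69,0.12],[-0.001,0.0,-0.058]],[[-1.66,4.61,0.13],[-0.001,0.0,-0.058]],[[-1.92,4.5,0.13],[-0.001,0.0,-0.058]],[[-2.18,4.38,0.13],[-0.001,0.0,-0.058]]]
[[[-2.42,4.25,0.13],[-0.001,0.0,-0.058]],[[-2.67,4.11,0.14],[-0.001,0.0,-0.058]],[[-2.9,3.94,0.14],[-0.001,0.0,-0.058]],[[-3.12,3.77,0.14],[-0.001,0.0,-0.058]],[[-3.33,3.59,0.15],[-0.001,0.0,-0.058]]]
```

move_arm(targets=[[[-0.3,4.9,0],[0,0,-0.06]],[[-0.6,4.9,0],[0,0,-0.06]],[[-0.8,4.8,0],[0,0,-0.06]],[[-1.1,4.8,0],[0,0,-0.06]],[[-1.4,4.7,0],[0,0,-0.06]],[[-1.7,4.6,0],[0,0,-0.06]],[[-1.9,4.5,0],[0,0,-0.06]],[[-2.2,4.4,0],[0,0,-0.06]]])

```text
clock: 11.1
tool_pos: [0.5962, -0.1191, 0.2613]
eef_rot: [-3.123, -0.015, 0.676]
ft_force: [0.9, -0.0, -0.7]
width: 0.0531
```

```bash
python3 - <<'E'
from h import *
plan([.604,-.377,.25],.89)
E
```

```text
at [ 0.5962 -0.1191  0.2613] [-3.123 -0.015  0.676] d [ 0.0078 -0.2579 -0.0113] w [-0.017 -0.017 -0.214] n 5 t 11.1 F [ 0.9 -0.  -0.7] w 0.0531
[[[-3.11,4.12,0.1],[-0.003,-0.003,-0.043]],[[-3.28,3.99,0.13],[-0.003,-0.003,-0.043]],[[-3.45,3.84,0.15],[-0.003,-0.003,-0.043]],[[-3.61,3.69,0.18],[-0.003,-0.003,-0.043]],[[-3.76,3.53,0.2],[-0.003,-0.003,-0.043]]]
```

move_arm(targets=[[[-3.1,4.1,0.1],[-0.003,-0.004,-0.04]],[[-3.3,4.0,0.1],[-0.003,-0.004,-0.04]],[[-3.4,3.8,0.1],[-0.003,-0.004,-0.04]],[[-3.6,3.7,0.1],[-0.003,-0.003,-0.04]],[[-3.2,3.0,0.1],[-0.003,-0.003,-0.04]],[[0,0,0],[0,0,0]],[[0,0,0],[0,0,0]]])

```text
clock: 11.98
tool_pos: [0.6113, -0.3671, 0.2468]
eef_rot: [-3.134, -0.008, 0.896]
ft_force: [0.0, 0.5, 0.6]
width: 0.0525
```

```bash
python3 - <<'E'
from h import *
snap('wrist','w9')
plan([.604,-.377,.25],.89)
E
```

```text
at [ 0.611  -0.3675  0.2467] [-3.134 -0.007  0.896] d [-0.007  -0.0095  0.0033] w [-0.008 -0.007  0.006] n 1 t 12.03 F [-0.2 -0.5 -0.2] w 0.0531
[[[-1.18,0.05,-0.34],[-0.008,-0.007,0.006]]]
```

View pics/w9.png

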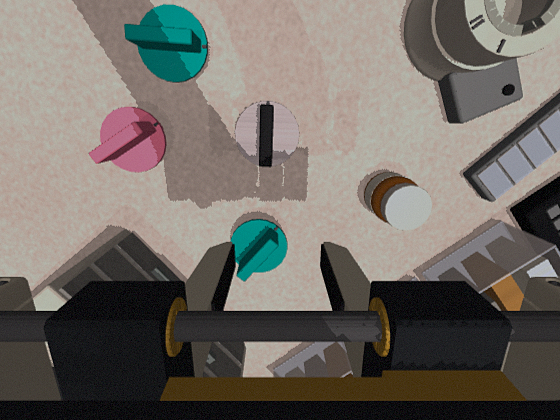

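```bash
python3 - <<'E'
from h import *
crop('w9',225,90,310,180,6,'c14')
Q=cloud('w9'); p=load('w9')['p'].astype(int)
m=(p.max(-1)<50)&(Q[...,2]>.067)&(Q[...,2]<.08); m[:,:250]=0; m[:,285:]=0; m[190:]=0; m[:90]=0
T=Q[m]; print(len(T),cv2.minAreaRect((T[:,:2]*1e4).astype(np.float32)),T.mean(0))
n=(abs(Q[...,2]-.032)<.004); n[:,:220]=0;n[:,310:]=0;n[:80]=0;n[180:]=0
c2=cv2.convexHull(np.argwhere(n)[:,::-1].astype(np.int32)); E=np.array([pix('w9',*a[0],z=.032) for a in c2]); print(circ(E),n.sum())
E
```

```text
778 ((5547.681640625, -3366.1533203125), (133.3489990234375, 622.5786743164062), 49.145835876464844) [ 0.55402182 -0.33598109  0.07112494]
(array([ 0.55498193, -0.33653321,  0.03751248]), np.float64(0.00011578685259114293)) 2484
```

View pics/c14.png

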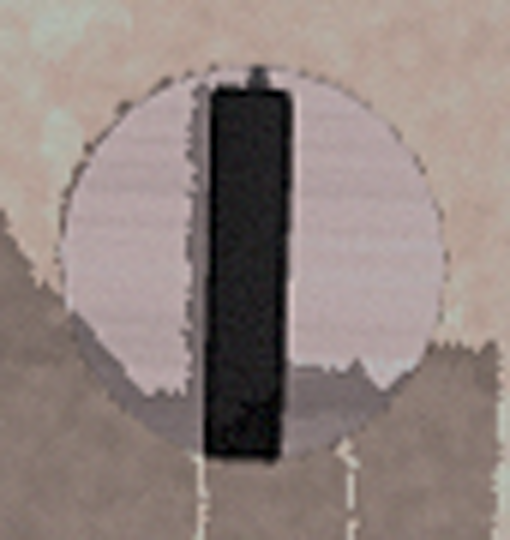

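```bash
python3 - <<'E'
from h import *
plan([.5548,-.3365,.13],.857,3)
E
```

```text
at [ 0.611  -0.3675  0.2467] [-3.134 -0.007  0.896] d [-0.0562  0.031  -0.1167] w [-0.008 -0.007  0.039] n 3 t 12.03 F [-0.2 -0.5 -0.2] w 0.0531
[[[-0.39,-2.08,3.9],[-0.003,-0.002,0.013]],[[-0.41,-2.08,3.9],[-0.003,-0.002,0.013]],[[-0.43,-2.09,3.89],[-0.003,-0.002,0.013]]]
```

move_arm(targets=[[[-0.4,-2.1,3.9],[-0.003,-0.002,0.013]],[[-0.4,-2.1,3.9],[-0.003,-0.002,0.013]],[[-0.4,-2.1,3.9],[-0.003,-0.002,0.013]],[[0,0,0],[0,0,0]]])

```text
clock: 12.52
tool_pos: [0.5575, -0.326, 0.1294]
eef_rot: [3.138, -0.006, 0.869]
ft_force: [0.9, -1.3, 1.2]
width: 0.0528
```

```bash
python3 - <<'E'
from h import *
plan([.5548,-.3365,.085],.857,2)
E
```

```text
at [ 0.5575 -0.326   0.1294] [ 3.138 -0.006  0.869] d [-0.0027 -0.0105 -0.0444] w [ 0.004 -0.006  0.012] n 2 t 12.53 F [ 0.9 -1.3  1.2] w 0.0528
[[[-0.5,0.23,2.22],[0.002,-0.003,0.006]],[[-0.49,0.23,2.22],[0.002,-0.003,0.006]]]
```

move_arm(targets=[[[-0.5,0.2,1.5],[0.002,-0.003,0.006]],[[-0.5,0.2,1.5],[0.002,-0.003,0.006]],[[0,0,1.0],[0,0,0]],[[0,0,0],[0,0,0]]])

```text
clock: 13.02
tool_pos: [0.5603, -0.3379, 0.0915]
eef_rot: [3.131, -0.004, 0.857]
ft_force: [0.2, 0.5, 0.8]
width: 0.0534
```

```bash
python3 - <<'E'
from h import *
plan([.5548,-.3365,.066],.857,2)
E
```

```text
at [ 0.5603 -0.3379  0.0915] [ 3.131 -0.004  0.857] d [-0.0055  0.0014 -0.0255] w [ 0.01  -0.004 -0.   ] n 2 t 13.03 F [0.2 0.5 0.8] w 0.0534
[[[-0.13,-0.27,1.27],[0.005,-0.002,0.0]],[[-0.13,-0.26,1.27],[0.005,-0.002,0.0]]]
```

move_arm(targets=[[[-0.25,-0.5,1.2],[0.007,-0.003,0]],[[0,0,1.1],[0,0,0]],[[0,0,0],[0,0,0]],[[0,0,0],[0,0,0]]])

```text
clock: 13.52
tool_pos: [0.5552, -0.3366, 0.0673]
eef_rot: [3.138, -0.001, 0.857]
ft_force: [-0.6, -0.3, 0.4]
width: 0.0529
```

```bash
python3 - <<'E'
from h import *
plan([.5548,-.3365,.066],.857)
snap('side','d10'); crop('d10',300,120,430,230,5,'c15')
E
```

```text
at [ 0.5552 -0.3366  0.0673] [ 3.138e+00 -1.000e-03  8.570e-01] d [-0.0004  0.0001 -0.0013] w [ 0.004 -0.001 -0.   ] n 1 t 13.53 F [-0.6 -0.3  0.4] w 0.0529
[[[-0.02,-0.04,0.13],[0.004,-0.001,0.0]]]
```

View pics/c15.png

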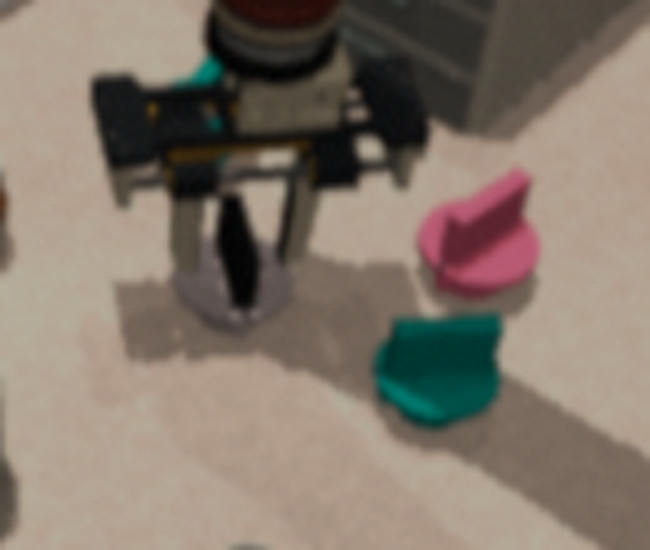

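Fingers straddle the black bar. Close.

move_arm(targets=[[[0,0,0.1],[0,0,0]],[[0,0,0],[0,0,0]],[[0,0,0],[0,0,0]],[[0,0,0],[0,0,0]],[[0,0,0],[0,0,0]],[[0,0,0],[0,0,0]]], jaw=255)

```text
clock: 14.32
tool_pos: [0.5557, -0.3368, 0.0672]
eef_rot: [3.136, -0.002, 0.857]
ft_force: [0.3, 1.1, -0.2]
width: 0.0139
```

move_arm(targets=[[[0,0,-2],[0,0,0]],[[0,0,-4],[0,0,0]],[[0,0,-5],[0,0,0]],[[0,0,-2],[0,0,0]],[[0,0,0],[0,0,0]]])

```text
clock: 14.95
tool_pos: [0.5548, -0.336, 0.2047]
eef_rot: [3.136, -0.002, 0.857]
ft_force: [0.2, 0.0, -2.3]
width: 0.0138
```

```bash
python3 - <<'E'
from h import *
plan([.5975,-.087,.20],1.30)
snap('wrist','w11')
E
```

```text
at [ 0.5548 -0.336   0.2047] [ 3.136e+00 -2.000e-03  8.570e-01] d [ 0.0427  0.249  -0.0047] w [ 0.006 -0.001 -0.443] n 5 t 14.95 F [ 0.2  0.  -2.3] w 0.0138
[[[4.33,-2.61,0.09],[0.001,0.0,-0.089]],[[4.54,-2.22,0.09],[0.001,0.0,-0.089]],[[4.72,-1.81,0.09],[0.001,0.0,-0.089]],[[4.86,-1.39,0.09],[0.001,0.0,-0.089]],[[4.96,-0.95,0.09],[0.001,0.0,-0.089]]]
```

View pics/w11.png

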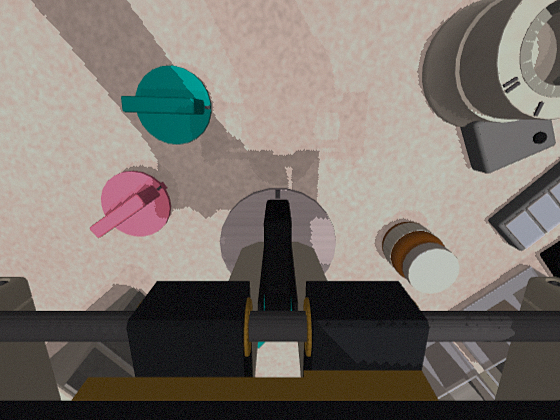

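move_arm(targets=[[[4.3,-2.6,0],[0,0,-0.09]],[[4.5,-2.2,0],[0,0,-0.09]],[[4.7,-1.8,0],[0,0,-0.09]],[[4.8,-1.4,0],[0,0,-0.09]],[[4.0,-0.9,0],[0,0,-0.09]],[[0,0,0],[0,0,0]],[[0,0,0],[0,0,0]]])

```text
clock: 15.88
tool_pos: [0.5873, -0.0928, 0.1939]
eef_rot: [-3.129, 0.003, 1.319]
ft_force: [0.0, -1.2, -1.9]
width: 0.014
```

```bash
python3 - <<'E'
from h import *
plan([.598,-.0872,.19],1.30)
snap('wrist','w12')
Q=cloud('w12'); o=r.observe(); z=o['tool_pos'][2]-.0672
n=(abs(Q[...,2]-(z+.032))<.004); n[320:]=0; n&=np.hypot(Q[...,0]-.6,Q[...,1]+.09)<.06
c2=cv2.convexHull(np.argwhere(n)[:,::-1].astype(np.int32)); E=np.array([pix('w12',*a[0],z=z+.032) for a in c2]); print(circ(E,.038),n.sum())
E
```

```text
at [ 0.5873 -0.0928  0.1939] [-3.129e+00  3.000e-03  1.319e+00] d [ 0.0107  0.0056 -0.0039] w [-0.013  0.003  0.019] n 1 t 15.88 F [ 0.  -1.2 -1.9] w 0.014
[[[0.81,0.91,0.37],[-0.013,0.003,0.019]]]
(array([ 0.58458264, -0.09310147]), np.float64(0.0003405015807569509)) 4758
```

View pics/w12.png

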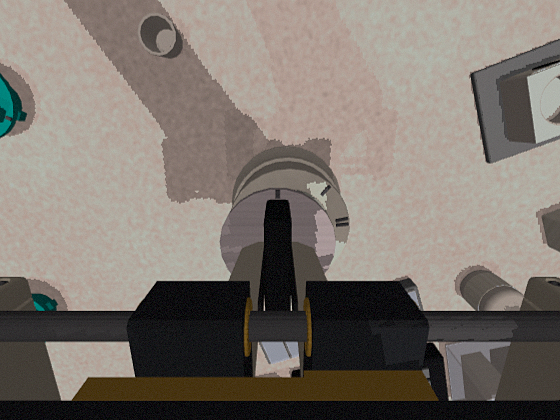

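move_arm(targets=[[[0.8,1.0,0.9],[-0.012,0.003,0.018]],[[0,0,0],[0,0,0]],[[0,0,0],[0,0,0]]])

```text
clock: 16.3
tool_pos: [0.5992, -0.0903, 0.183]
eef_rot: [-3.14, 0.001, 1.293]
ft_force: [-0.2, 0.0, -1.0]
width: 0.0138
```

```bash
python3 - <<'E'
from h import *
plan([.5985,-.087,.18],1.30)
snap('scene','s13');snap('side','d13')
a=cv2.imread('pics/s13.png')[140:270,185:315]; b=cv2.imread('pics/d13.png')[140:260,220:340]; 
cv2.imwrite('pics/c16.png',np.hstack([cv2.resize(a,(400,400)),cv2.resize(b,(400,400))]))
E
```

```text
at [ 0.5992 -0.0903  0.183 ] [-3.140e+00  1.000e-03  1.293e+00] d [-0.0007  0.0033 -0.003 ] w [-0.001  0.001 -0.007] n 1 t 16.3 F [-0.2  0.  -1. ] w 0.0138
[[[0.3,-0.16,0.3],[-0.001,0.001,-0.007]]]
```

View pics/c16.png

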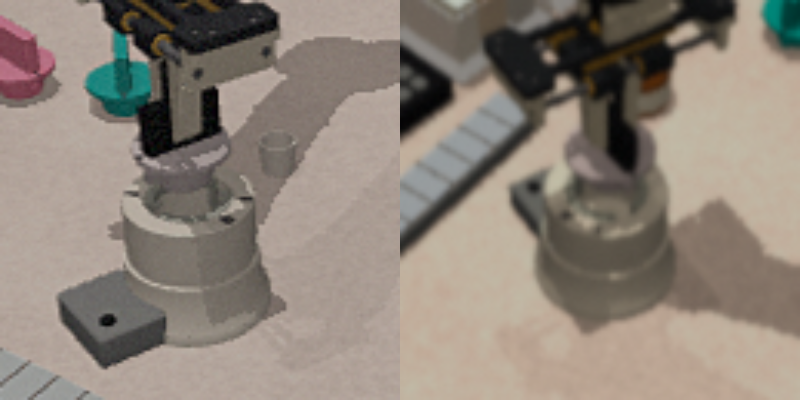

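move_arm(targets=[[[0.35,-0.15,0.6],[0,0,-0.005]],[[0,0,0],[0,0,0]]])

```text
clock: 16.65
tool_pos: [0.5984, -0.0862, 0.177]
eef_rot: [-3.141, 0.0, 1.299]
ft_force: [-0.1, 0.7, -1.1]
width: 0.0142
```

```bash
python3 - <<'E'
from h import *
plan([.5985,-.0867,.16],1.30)
snap('scene','s14');snap('side','d14')
a=cv2.imread('pics/s14.png')[150:230,210:290]; b=cv2.imread('pics/d14.png')[160:240,240:320]; 
cv2.imwrite('pics/c17.png',np.hstack([cv2.resize(a,(400,400),interpolation=2),cv2.resize(b,(400,400),interpolation=2)]))
E
```

```text
at [ 0.5984 -0.0862  0.177 ] [-3.141  0.     1.299] d [ 0.0001 -0.0005 -0.017 ] w [-0.001  0.    -0.001] n 1 t 16.65 F [-0.1  0.7 -1.1] w 0.0142
[[[-0.04,0.02,1.7],[-0.001,0.0,-0.001]]]
```

View pics/c17.png

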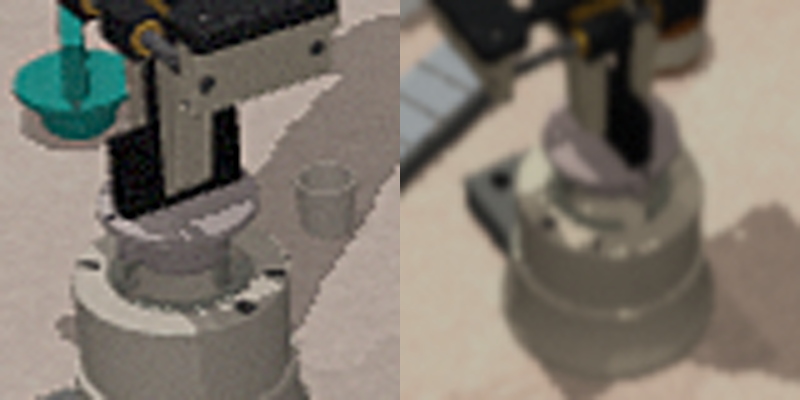

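Aligned well; lower gently.

move_arm(targets=[[[0,0,0.8],[0,0,0]],[[0,0,0.7],[0,0,0]],[[0,0,0],[0,0,0]]])

```text
clock: 17.12
tool_pos: [0.5988, -0.0869, 0.1613]
eef_rot: [3.141, 0.001, 1.298]
ft_force: [0.4, 0.1, -1.8]
width: 0.0138
```

```bash
python3 - <<'E'
from h import *
plan([.5985,-.0867,.1415],1.30); print(r.observe()['wrist_torque'].round(2))
E
```

```text
at [ 0.5988 -0.0869  0.1613] [3.141e+00 1.000e-03 1.298e+00] d [-0.0003  0.0002 -0.0198] w [ 0.     0.001 -0.002] n 1 t 17.12 F [ 0.4  0.1 -1.8] w 0.0138
[[[0.01,-0.04,1.98],[0.0,0.001,-0.002]]]
[-0.04 -0.17 -0.02]
```

move_arm(targets=[[[0,0,0.6],[0,0,0]],[[0,0,0.4],[0,0,0]],[[0,0,0],[0,0,0]]])

```text
clock: 17.5
tool_pos: [0.5989, -0.0869, 0.1505]
eef_rot: [3.142, 0.001, 1.298]
ft_force: [0.1, -0.9, -1.9]
width: 0.0138
```

```bash
python3 - <<'E'
from h import *
plan([.5985,-.0867,.1415],1.30); print(r.observe()['wrist_torque'].round(2))
E
```

```text
at [ 0.5989 -0.0869  0.1505] [3.142e+00 1.000e-03 1.298e+00] d [-0.0004  0.0002 -0.009 ] w [ 0.     0.001 -0.002] n 1 t 17.5 F [ 0.1 -0.9 -1.9] w 0.0138
[[[0.01,-0.04,0.9],[0.0,0.001,-0.002]]]
[ 0.03 -0.16 -0.04]
```

Lugs are below the rim (TCP < 0.159) with no contact force. Continue to the seat.

move_arm(targets=[[[0,0,0.5],[0,0,0]],[[0,0,0.3],[0,0,0]],[[0,0,0.2],[0,0,0]]])

```text
clock: 17.88
tool_pos: [0.5992, -0.0868, 0.1412]
eef_rot: [3.141, 0.001, 1.298]
ft_force: [-4.5, -0.8, 10.9]
width: 0.014
```

```bash
python3 - <<'E'
from h import *
plan([.5985,-.0867,.1415],1.30); print(r.observe()['wrist_torque'].round(2))
E
```

```text
at [ 0.5992 -0.0868  0.1412] [3.141e+00 1.000e-03 1.298e+00] d [-0.0007  0.0001  0.0003] w [ 0.001  0.001 -0.002] n 1 t 17.88 F [-4.5 -0.8 10.9] w 0.014
[[[-0.01,-0.07,-0.03],[0.001,0.001,-0.002]]]
[-0.06  0.62  0.01]
```

move_arm(targets=[[[0,0,0.05],[0,0,0.08]],[[0,0,0.05],[0,0,0.08]],[[0,0,0.05],[0,0,0.08]],[[0,0,0.05],[0,0,0]]])

```text
clock: 18.38
tool_pos: [0.5998, -0.0864, 0.1412]
eef_rot: [3.138, 0.0, 1.053]
ft_force: [-2.2, -0.1, 3.3]
width: 0.0139
```

```bash
python3 - <<'E'
from h import *
plan([.5985,-.0867,.1405],.60); print(r.observe()['wrist_torque'].round(2))
E
```

```text
at [ 0.5998 -0.0864  0.1412] [3.138 0.    1.053] d [-0.0013 -0.0003 -0.0007] w [ 0.004 -0.     0.453] n 3 t 18.38 F [-2.2 -0.1  3.3] w 0.0139
[[[-0.03,-0.03,0.02],[0.001,0.0,0.151]],[[-0.04,-0.03,0.02],[0.001,0.0,0.151]],[[-0.04,-0.02,0.02],[0.001,0.0,0.151]]]
[-0.05  0.18  0.  ]
```

move_arm(targets=[[[-0.03,0,0.07],[0,0,0.08]],[[-0.03,0,0.07],[0,0,0.08]],[[-0.03,0,0.07],[0,0,0.08]],[[0,0,0.07],[0,0,0.08]],[[0,0,0.07],[0,0,0]]])

```text
clock: 19.0
tool_pos: [0.5994, -0.0872, 0.1412]
eef_rot: [3.135, -0.0, 0.733]
ft_force: [-2.5, -0.1, 4.5]
width: 0.0138
```

```bash
python3 - <<'E'
from h import *
plan([.5985,-.0867,.1405],.60); print(r.observe()['wrist_torque'].round(2))
E
```

```text
at [ 0.5994 -0.0872  0.1412] [ 3.135 -0.     0.733] d [-0.0009  0.0005 -0.0007] w [ 0.006 -0.     0.133] n 1 t 19.0 F [-2.5 -0.1  4.5] w 0.0138
[[[-0.03,-0.1,0.07],[0.006,0.0,0.133]]]
[-0.05  0.41 -0.05]
```

move_arm(targets=[[[-0.03,-0.05,0.07],[0.003,0,0.07]],[[0,0,0.07],[0.003,0,0.06]],[[0,0,0.07],[0,0,0]]])

```text
clock: 19.38
tool_pos: [0.5996, -0.0874, 0.1412]
eef_rot: [3.138, -0.001, 0.608]
ft_force: [-2.7, -0.5, 6.8]
width: 0.0137
```

```bash
python3 - <<'E'
from h import *
plan([.5985,-.0867,.1405],.60); print(r.observe()['wrist_torque'].round(2))
for n in ('scene','side','wrist'): snap(n,n+'15')
a=cv2.imread('pics/scene15.png')[150:240,205:295]; b=cv2.imread('pics/side15.png')[160:240,240:320]; 
cv2.imwrite('pics/c18.png',np.hstack([cv2.resize(a,(400,400),interpolation=2),cv2.resize(b,(400,400),interpolation=2)]))
crop('wrist15',160,150,400,330,3,'c19')
E
```

```text
at [ 0.5996 -0.0874  0.1412] [ 3.138e+00 -1.000e-03  6.080e-01] d [-0.0011  0.0007 -0.0007] w [ 0.003 -0.001  0.008] n 1 t 19.38 F [-2.7 -0.5  6.8] w 0.0137
[[[-0.05,-0.13,0.06],[0.003,-0.001,0.008]]]
[-0.24  0.54 -0.06]
```

View pics/c18.png

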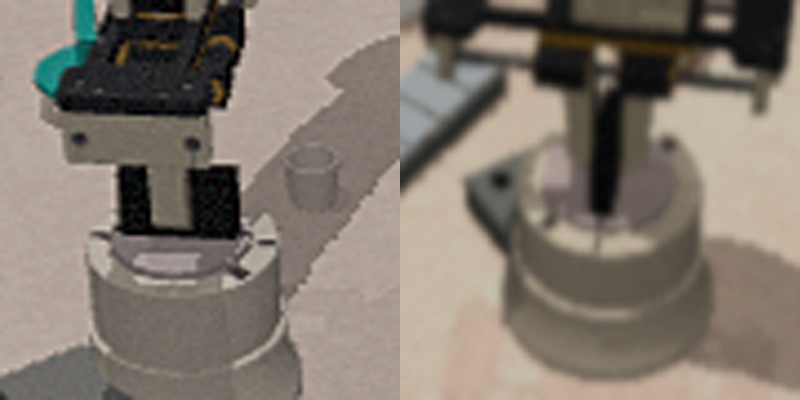

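View pics/c19.png

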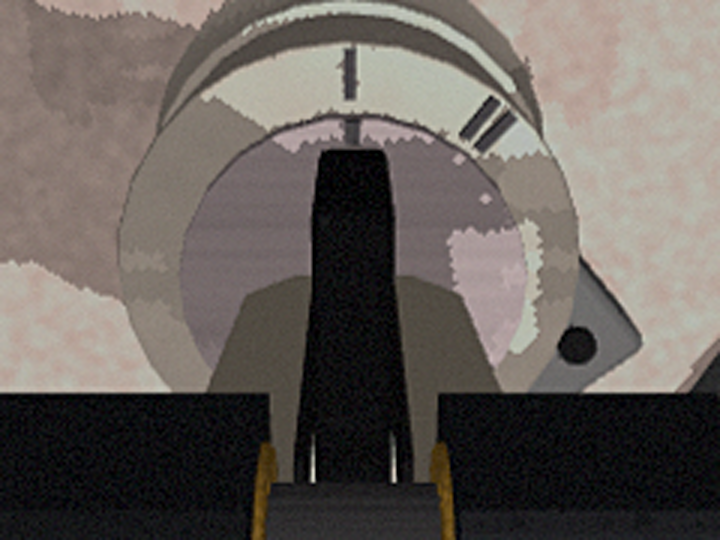

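```bash
python3 - <<'E'
from h import *
def c(u,v,z): return pix('wrist15',160+(u-1)/3,150+(v-1)/3,z=z)
rib=[c(349.5,50,.102),c(349,98,.102)]; mk=[c(352,122,.106),c(352.5,143,.106)]
dbl=[c(480,118,.102),c(495,130,.102)]
Q=cloud('wrist15'); n=(abs(Q[...,2]-.106)<.003); n[240:]=0; n&=np.hypot(Q[...,0]-.598,Q[...,1]+.087)<.045
h=cv2.convexHull(np.argwhere(n)[:,::-1].astype(np.int32)); E=np.array([pix('wrist15',*a[0],z=.106) for a in h]); L=circ(E,.038); print(L)
for C in ([.598,-.087],L[0]):
    C=np.array(C)
    for nm,P in (('rib',rib),('mark',mk),('dbl',dbl)):
        for q in P: print(nm,q[:2].round(4),round(np.hypot(*(q[:2]-C)),4),round(np.arctan2(*(q[:2]-C)[::-1]),3))
E
```

```text
(array([ 0.59889671, -0.08668978]), np.float64(0.00031382935768244487))
rib [ 0.5689 -0.0453] 0.0508 2.18
rib [ 0.5745 -0.0536] 0.0408 2.183
mark [ 0.5774 -0.0566] 0.0367 2.167
mark [ 0.58   -0.0602] 0.0323 2.162
dbl [ 0.5993 -0.0415] 0.0455 1.542
dbl [ 0.6034 -0.0417] 0.0456 1.451
rib [ 0.5689 -0.0453] 0.0511 2.198
rib [ 0.5745 -0.0536] 0.0411 2.205
mark [ 0.5774 -0.0566] 0.037 2.191
mark [ 0.58   -0.0602] 0.0326 2.19
dbl [ 0.5993 -0.0415] 0.0452 1.562
dbl [ 0.6034 -0.0417] 0.0452 1.47
```

```bash
python3 - <<'E'
from h import *
for i in range(6): r.get_image('side')
plan([.5985,-.0867,.1405],.60); print(r.observe()['wrist_torque'].round(2))
E
```

```text
at [ 0.5996 -0.0874  0.1412] [ 3.139e+00 -2.000e-03  6.080e-01] d [-0.0011  0.0007 -0.0007] w [ 0.003 -0.002  0.008] n 1 t 19.82 F [-2.3 -0.1  5.5] w 0.0139
[[[-0.05,-0.12,0.07],[0.003,-0.002,0.008]]]
[-0.25  0.49  0.05]
```

```bash
python3 - <<'E'
from h import *
snap('scene','s16'); 
Q=cloud('s16'); n=(np.hypot(Q[...,0]-.539,Q[...,1]-.351)<.03)&(Q[...,2]>.1); print(n.sum(),Q[n][:,2].max())
E
```

```text
167 0.11990691819327337
```

View pics/s16.png

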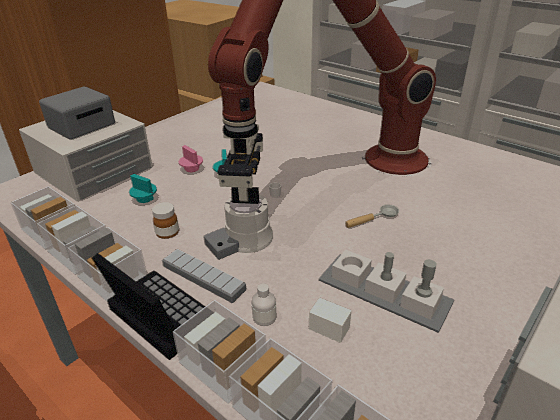

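Pestle stands at (427,278) in its socket, the lid is held in the mill at (245,205), and the other objects are where they started.

```bash
python3 -c "
from rig import r
print(r.close_job()); print(r.observe()['eef_rot'])"
```

```text
the job is handed in; nothing more can be done
None
the job is handed in; nothing more can be done
```

The pestle is back in its own socket and the lid is in the mill, twisted to the single rib and still gripped there. I handed the job in at about 20 s of robot time.

- **Pestle:** it went into the 33 mm hole (I measured about 33 mm). The final pictures show it upright, with its top about 0.118–0.120 m above the table; fully home is 0.118 m.
- **Lid seated:** I lowered the black-bar lid into the gaps with no side contact. It met the rim at about 11 N with the tool at the expected height.
- **Lid twist:** I turned it clockwise by 0.69 rad on the tool. The last close picture shows the lid's mark in line with the single rib, about 0.6 rad short of the double rib.
- **Hold:** over the 0.45 s before handing in, the pose stayed steady with about 5.5 N pressing down.

**Disagreement:** the two measures of the twist differ slightly. The tool angle puts the lid about 0.007 rad short of the rib, and the picture puts it about 0.013 rad past.

The other objects look unmoved by eye in the final overall picture; I did not measure them. The hand-in reported no verdict.

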